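Size a rod on the shaft gauge

ROBOT

A 7-joint arm with a two-finger parallel gripper is mounted at the origin on a cart in front of the work surface, level with it; the furniture and walls round the work are solid. World frame = base frame: x ahead of the robot, y to its left, z up, the work surface at z = 0. Lengths are in m, angles in rad, forces in N, time in s.
With the tool pointing down it reaches from about 0.4 to 0.85 m from the base axis. Payload 10.4 kg.
Tool frame: the origin (TCP) lies between the finger pads; the fingertips stand ahead of it and the grasp point (between the pads) lies 3 mm ahead of it (r.tips_ahead is the z of the fingertips in the tool frame, in m); z points along the fingers, y is the line along which they close (so a half turn about z gives the same grasp; the last joint's range is limited). The gripper opens to 87 mm and grips with 3 to 60 N. Pads are 19 mm wide; open, the fingers measure 117 mm over their backs; the gripper's body (75 mm by 190 mm) begins 51 mm behind the grasp point.
Start: joints at [-1.334, 0.332, -0.065, 1.46, 0.022, 1.35, -0.088], TCP at [0.161, 0.604, 0.245] pointing down, gripper open.
Joint ranges: [-2.6, 2.6], [-0.5, 2.12], [-1.47, 1.34], [0.16, 2.42], [-1.27, 4.41], [0.06, 2.06], [-2.6, 2.6]. Speed limits (rad/s): [2.22, 2.22, 2.79, 2.79, 3.14, 3.14, 3.14].

INTERFACE

Orientations are given as a unit quaternion [x, y, z, w].
In Python, from bench import telemetry, camera, get_calibration, r gives the robot as it stands.
- The arm moves only by the tool drive_tool, never from a script. Its argument "series" is one flat list of numbers, 7 for each row, row after row: the turn, a rotation vector about the tool's x, y, z in units of 5 degrees (1.0 is 5 degrees), then the shift along the tool's x, y, z in units of 40 mm (1.0 is 40 mm), then the opening, from -1 (shut) to 1 (fully open). A call has 1 to 10 rows; each row is the pose to reach, as a shift and turn from the pose commanded when the call began, along the tool's axes at that moment; what a row does not reach only later rows make up. A row lasts 1/12 s, in which the tool goes at most 41.7 mm and 7.16 degrees, less where a joint would pass 70% of its speed; a pose out of reach is approached as far as the arm can. A call with a gripper value outside its range is refused whole. The fingers move at their own pace and stop on an object; "grip_force" is the grip in N (left out, the last holds). Time passes only in rows, so rows that repeat a pose let the fingers close. It gives the time, the measured TCP pose, the force, the opening and the grip force at its end, in the units of the state.
- telemetry.read_state(): the state, without advancing time (a new reading comes with each control period).
- camera(name): name is "side" or "top" or "wrist"; returns the picture (384x512x3 uint8, red, green, blue); there is no depth.
- get_calibration(name): a dict with "fovy" (degrees; the focal length in pixels is half the picture's height over the tangent of half this angle, whatever the lens; pixels are square), "cx", "cy" (the principal point, pixels), "xyz" and "rotation" of the camera in the world. Camera axes: x right, y up, looking along -z (the intrinsics and any distortion apply to the point x, -y, -z); pixel columns grow to the right and rows downward; lengths in m; the calibration is good to about 2 mm. A picture is of the moment at which its call begins: read the wrist's pose just before it. get_calibration takes no time and is no camera call; for the wrist camera it gives the pose at the moment of the call.
- r.close_job(): hands the job in; it is judged then, once.
The state is a dict: "time": time; "joint_positions": joint angles; "joint_vel": joint speeds; "joint_torque": joint torques, N m; "ee_pos": TCP position; "eef_rot": TCP orientation; "ft_force": force on the tool from outside, world axes, zero at the start; "torque": the same for the moment, N m; "width": finger opening in m; "grip_force": force on a finger pad.
Only numpy, scipy, OpenCV 4.12 (cv2) and the standard library are available. Lean on these libraries where they do the work, as an engineer would, in place of code of your own. Each camera call takes 0.05 s, during which the arm holds its last target. There are 200 camera calls.

TASK

Find the size of the rod that stands in the square steel block on the three-hole shaft gauge: dip its lower end through the widest hole first, until it shows below the plate, then draw it out and step down to the next hole, one hole at a time. Push it right through the narrowest hole that takes it and let it drop, so that it stays in the catch pocket below that hole; leave the rod in the round wooden base standing where it is.

Things in the scene. Friction and masses are not known exactly. Their poses are not given: they have to be found in the camera images.
- gauge: Fixed shaft gauge, 90 (x) x 214 (y) x 130 mm high: bright steel plate with three holes, 76 x 200 x 12 mm, top at z = 130, underside at 118, on a grey stand with three pockets below, one per hole, parted at y = +-32 mm; rubber floor at z = 12, front sill up to z = 70. Origin: centre of its underside; x to its back, y along the row of holes towards the widest, z up.
- hole_wide (a point): Centre of the widest hole (42 mm bore) at the plate's top face; 64 mm to +y of the gauge's middle.
- hole_middle (a point): Centre of the middle hole (34 mm bore) at the plate's top face; at the gauge's middle.
- hole_narrow (a point): Centre of the narrowest hole (26 mm bore) at the plate's top face; 62 mm to -y of the gauge's middle.
- thick_rod: Loose plain steel rod, 30 mm diameter, 100 mm long, about 0.35 kg, standing upright in one of the two seats. Origin: centre of its lower end (which has a 3 mm chamfer); z along the rod to its top.
- thick_rod_top (a point): Centre of the thick rod's top face, 100 mm from its origin.
- thin_rod: Loose plain steel rod, 22 mm diameter, 100 mm long, about 0.22 kg, standing upright in the other seat. Origin: centre of its lower end (3 mm chamfer); z along the rod to its top.
- thin_rod_top (a point): Centre of the thin rod's top face, 100 mm from its origin.
- square_block: Fixed dark steel block, 76 x 76 x 20 mm, with a socket of 34 mm bore, 12 mm deep, in the middle of its top, in which the rod to be sized stands (rod foot 8 mm, rod top 108 mm above the bench). Origin: centre of its underside.
- round_base: Fixed round wooden base, 88 mm diameter, 20 mm high, with the same socket (34 mm bore, 12 mm deep), in which the other rod stands. Origin: centre of its underside.
Not all that is in view belongs to the job. What is shaped like the thin_rod but purple, red or turquoise is not meant.

How it is judged:
On the way, in this order (a step that is already met when the one before it is completed fails the run):
1. the rod from the square block is dipped through the widest hole from above (((horizontal distance between thick_rod and hole_wide below 0.009 m and z of thick_rod in the frame of gauge below 0.112 m and z of thick_rod_top in the frame of gauge above 0.13 m and horizontal distance between thin_rod and round_base below 0.02 m and angle between thin_rod's own z axis and vertical below 0.15 rad and height (world z) of thin_rod below 0.02 m) or (horizontal distance between thin_rod and hole_wide below 0.009 m and z of thin_rod in the frame of gauge below 0.112 m and z of thin_rod_top in the frame of gauge above 0.13 m and horizontal distance between thick_rod and round_base below 0.02 m and angle between thick_rod's own z axis and vertical below 0.15 rad and height (world z) of thick_rod below 0.02 m))), for 0.1 s.
2. then it is dipped through the middle hole from above (((horizontal distance between thick_rod and hole_middle below 0.009 m and z of thick_rod in the frame of gauge below 0.112 m and z of thick_rod_top in the frame of gauge above 0.13 m and horizontal distance between thin_rod and round_base below 0.02 m and angle between thin_rod's own z axis and vertical below 0.15 rad and height (world z) of thin_rod below 0.02 m) or (horizontal distance between thin_rod and hole_middle below 0.009 m and z of thin_rod in the frame of gauge below 0.112 m and z of thin_rod_top in the frame of gauge above 0.13 m and horizontal distance between thick_rod and round_base below 0.02 m and angle between thick_rod's own z axis and vertical below 0.15 rad and height (world z) of thick_rod below 0.02 m))), for 0.1 s.
At the end, for the whole second after the job is handed in: The rod that stood in the square block has gone through the narrowest hole that takes it (thick rod: middle hole, thin rod: narrowest hole) and rests wholly below the plate in the pocket under that hole; the other rod still stands upright in the round wooden base (within 20 mm of its centre) (((y of thick_rod in the frame of gauge between -0.033 and 0.033 m and z of each of thick_rod, thick_rod_top in the frame of gauge below 0.118 m and y of thick_rod_top in the frame of gauge between -0.033 and 0.033 m and z of thick_rod in the frame of gauge below 0.05 m and x of thick_rod in the frame of gauge between -0.035 and 0.035 m and linear speed of thick_rod below 0.03 m/s and horizontal distance between thin_rod and round_base below 0.02 m and angle between thin_rod's own z axis and vertical below 0.15 rad and height (world z) of thin_rod below 0.02 m) or (y of thin_rod in the frame of gauge between -0.095 and -0.029 m and z of each of thin_rod, thin_rod_top in the frame of gauge below 0.118 m and y of thin_rod_top in the frame of gauge between -0.095 and -0.029 m and z of thin_rod in the frame of gauge below 0.05 m and x of thin_rod in the frame of gauge between -0.035 and 0.035 m and linear speed of thin_rod below 0.03 m/s and horizontal distance between thick_rod and round_base below 0.02 m and angle between thick_rod's own z axis and vertical below 0.15 rad and height (world z) of thick_rod below 0.02 m))); the robot touches nothing.
It also fails if it takes over 58 s, if anything falls off the work surface, if the arm or the gripper's body presses on something with over 40 N, if the wrist force passes 120 N, or if a joint passes its speed limit or range.

## Working session

There is one attempt and no reset: what is moved stays moved. The work goes in short steps, Python scripts to look and compute and a tool call to move; the robot and the scene stay as the last step left them, time stands still between calls to the robot, and variables do not carry over. Pictures are saved under pics/ and viewed, at most 10 in all, crops included, and the job is handed in when it is done.

Besides the shell and the picture viewer there is one more tool, called after "Emit:" as a command line: name --argument value ..., lists and objects as JSON in quotes. drive_tool: Moves the arm, as the interface text tells. Its arguments: {"type":"object","properties":{"series":{"type":"array"},"grip_force":{"type":"number"}},"required":["series"]}

```bash
mkdir -p pics
cat > h.py <<'E'
import numpy as np, cv2
from bench import telemetry, camera, get_calibration, r
E
python3 - <<'E'
from h import *
s=telemetry.read_state(); print(s['time'],s['ee_pos'],s['eef_rot'],s['width'],r.tips_ahead)
ims=[]
for n in('side','top'):
    im=camera(n); c=get_calibration(n); print(n,c)
    cv2.imwrite(f'pics/{n}0.png',im[:,:,::-1])
E
```

```text
0.0 [0.16045129 0.60367472 0.24376394] [ 1.29517817e-01  9.91576842e-01 -7.04891224e-04 -7.09163147e-05] 0.08712423022063497 0.022
side {'fovy': 57.60098771998883, 'cx': 256.2444142812801, 'cy': 193.5389370872276, 'xyz': array([0.22787568, 0.6893715 , 0.50752075]), 'rotation': array([-0.10729108,  0.49501964,  0.844632  , -0.17332331])}
top {'fovy': 54.781042577357056, 'cx': 258.02766268776503, 'cy': 197.36118959896876, 'xyz': array([0.35089375, 0.00944716, 1.07872549]), 'rotation': array([ 0.05620138, -0.05446442, -0.70369222,  0.70618149])}
```

View pics/side0.png

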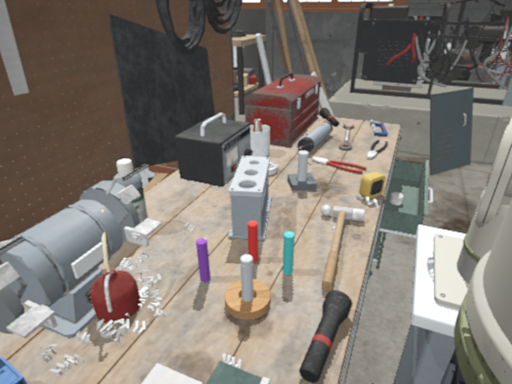

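View pics/top0.png

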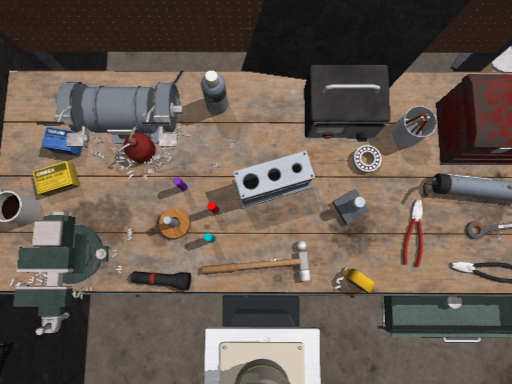

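The side view shows the square block with a grey rod at (303,168) and the round base with the other at (247,280). In the top view the square block's rod is at about (361,202), the base at (174,223), and the gauge holes at (250,182), (274,174) and (297,167). The purple (180,183), red (212,207) and turquoise (209,238) rods are decoys. The rod in the square block is the one meant. I'll confirm it in an enlarged crop.

```bash
cat >> h.py <<'E'
from scipy.spatial.transform import Rotation as R
def ray(c,u,v):
    f=192/np.tan(np.radians(c['fovy']/2))
    d=np.array([(u-c['cx'])/f,-(v-c['cy'])/f,-1]); d=R.from_quat(c['rotation']).apply(d)
    return np.array(c['xyz']),d
def onplane(c,u,v,z):
    o,d=ray(c,u,v); return o+d*(z-o[2])/d[2]
def proj(c,P):
    f=192/np.tan(np.radians(c['fovy']/2))
    p=R.from_quat(c['rotation']).inv().apply(np.array(P)-c['xyz']); return np.array([c['cx']+f*p[0]/-p[2],c['cy']-f*p[1]/-p[2]])
E
python3 - <<'E'
from h import *
c=get_calibration('top'); im=cv2.imread('pics/top0.png'); g=cv2.cvtColor(im,cv2.COLOR_BGR2GRAY)
m=(g[150:215,225:325]<90).astype(np.uint8)
n,l,st,ce=cv2.connectedComponentsWithStats(m)
for i in range(1,n):
    if 40<st[i,4]<600: print(st[i],ce[i]+[225,150],onplane(c,*(ce[i]+[225,150]),.13))
for nm,u,v,z in(('sqrodtop',361,202,.108),('roundtop',167,221,.108),('base',174,223,.02),('block',350,207,.02)): print(nm,onplane(c,u,v,z))
a=cv2.resize(im[145:250,145:385],(800,350),interpolation=cv2.INTER_CUBIC)
s=cv2.imread('pics/side0.png')
b=cv2.resize(s[140:200,280:330],(208,250),interpolation=cv2.INTER_CUBIC); d=cv2.resize(s[250:325,215:280],(217,250),interpolation=cv2.INTER_CUBIC)
o=np.zeros((600,800,3),np.uint8);o[:350]=a;o[350:,:208]=b;o[350:,250:467]=d
cv2.imwrite('pics/crop.png',o)
E
```

```text
[67 14 10  9 68] [296.36764706 167.79411765] [ 0.57964884 -0.08826875  0.13      ]
[ 43  19  13  12 119] [273.88235294 174.22689076] [ 0.56219622 -0.02921024  0.13      ]
[ 18  24  16  15 188] [250.50531915 181.09574468] [0.5436671  0.03185812 0.13      ]
sqrodtop [ 0.49271686 -0.26031211  0.108     ]
roundtop [0.44055122 0.25102841 0.108     ]
base [0.44301141 0.25263778 0.02      ]
block [ 0.49091891 -0.25253904  0.02      ]
```

View pics/crop.png

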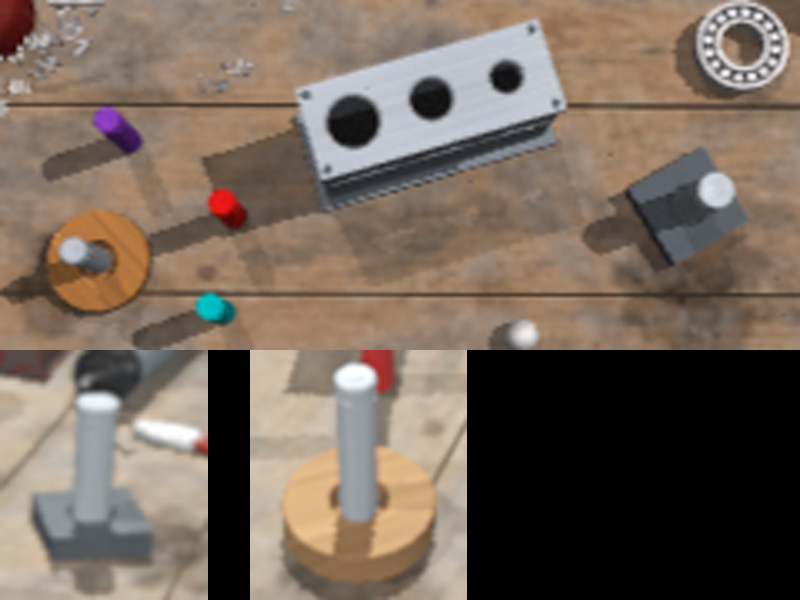

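The rod in the square block is the wide one, about 29 mm against 21 mm for the other, so it should be the thick rod. Grip width will confirm it. Hole spacings measure 63.8 and 61.6 mm, which matches the sizes given, and the gauge yaw is about 17°. I'm starting the move along an arc.

Emit:
drive_tool --series '[0, 0, 11.6, -9.4, -5.2, 0, 1, 0, 0, 11.6, -9.4, -5.2, 0, 1, 0, 0, 11.6, -9.4, -5.2, 0, 1, 0, 0, 11.6, -9.4, -5.2, 0, 1, 0, 0, 11.6, -9.4, -5.2, 0, 1, 0, 0, 11.6, -9.4, -5.2, 0, 1, 0, 0, 11.6, -9.4, -5.2, 0, 1, 0, 0, 11.6, -9.4, -5.2, 0, 1, 0, 0, 11.6, -9.4, -5.2, 0, 1, 0, 0, 11.6, -9.4, -5.2, 0, 1]'

```text
time: 0.93
ee_pos: [0.4621, 0.3137, 0.2445]
eef_rot: [0.595, 0.804, -0.0, -0.0]
ft_force: [0.8, 0.5, 0.4]
width: 0.0874
grip_force: 0.0
```

```bash
cat >> h.py <<'E'
def units(P,az=None):
    """shift (tool units) and z turn to bring TCP to P with tool y at azimuth az (deg)"""
    s=telemetry.read_state(); q=R.from_quat(s['eef_rot']); M=q.as_matrix()
    a=np.degrees(np.arctan2(M[1,1],M[0,1]))
    d=np.array(P)-s['ee_pos']
    tilt=np.cross(M[:,2],[0,0,-1]); t=M.T@tilt
    print('t',round(s['time'],2),'pos',s['ee_pos'].round(4),'yaz',a.round(2),'tilt(tool,5deg)',np.degrees(t).round(2)/5,'turn',None if az is None else ((a-az)/5).round(2),'shift',(M.T@d/.04).round(3),'w',round(s['width'],4),'F',np.round(s['ft_force'],1))
E
python3 -c "
from h import *
units([.4925,-.257,.245],17)"
```

```text
t 0.93 pos [0.4621 0.3137 0.2445] yaz 17.04 tilt(tool,5deg) [-0.002 -0.    -0.   ] turn 0.01 shift [-13.865  -3.453  -0.014] w 0.0874 F [0.8 0.5 0.4]
```

Emit:
drive_tool --series '[0, 0, 0, -12.5, -3.4, 0, 1, 0, 0, 0, -12.5, -3.4, 0, 1, 0, 0, 0, -12.5, -3.4, 0, 1, 0, 0, 0, -12.5, -3.4, 0, 1, 0, 0, 0, -12.5, -3.4, 0, 1, 0, 0, 0, -12.5, -3.4, 0, 1, 0, 0, 0, -12.5, -3.4, 0, 1, 0, 0, 0, -12.5, -3.4, 0, 1, 0, 0, 0, -12.5, -3.4, 0, 1, 0, 0, 0, -12.5, -3.4, 0, 1]'

```text
time: 1.77
ee_pos: [0.4743, -0.103, 0.2445]
eef_rot: [0.594, 0.804, 0.0, -0.0]
ft_force: [1.4, 0.2, -0.7]
width: 0.0871
grip_force: 0.0
```

```bash
python3 -c "
from h import *
units([.4925,-.257,.245],17)
c=get_calibration('wrist');print(c)
print(proj(c,[.4925,-.257,.108]),proj(c,[.5622,-.0292,.13]))
cv2.imwrite('pics/w1.png',camera('wrist')[:,:,::-1])"
```

```text
t 1.77 pos [ 0.4743 -0.103   0.2445] yaz 17.12 tilt(tool,5deg) [ 0.006 -0.006 -0.   ] turn 0.02 shift [-3.813 -0.698 -0.014] w 0.0871 F [ 1.4  0.2 -0.7]
{'fovy': 65.45595426780328, 'cx': 259.044546349794, 'cy': 184.5401156685249, 'xyz': array([ 0.45247915, -0.03344135,  0.38418841]), 'rotation': array([-0.1311973 , -0.02001304,  0.14704602,  0.98018581])}
[233.78843064 317.39183209] [384.32000723 137.56937526]
```

View pics/w1.png

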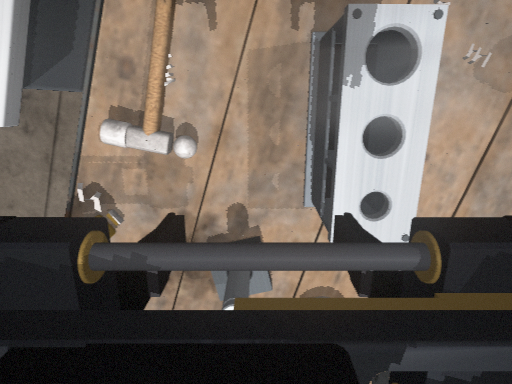

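The wrist view shows the gauge holes at (393,54), (383,137) and (374,205), the middle one within a pixel of the prediction. The rod's top edge shows at (231,308), behind the gripper. I'll refine both.

Run:
```python
from h import *
c=get_calibration('wrist'); im=cv2.imread('pics/w1.png'); g=cv2.cvtColor(im,cv2.COLOR_BGR2GRAY)
# sub-pixel plate-face rim of each hole: threshold at mid level, fit ellipse, keep the ray of its centre
H=[]
for u,v,rr in((393,54,38),(383,137,30),(374,205,24)):
    w=g[v-rr:v+rr,u-rr:u+rr]; _,m=cv2.threshold(w,165,255,cv2.THRESH_BINARY_INV)
    n,l,st,ce=cv2.connectedComponentsWithStats(m); i=l[rr,rr]
    k=cv2.findContours((l==i).astype(np.uint8),0,cv2.CHAIN_APPROX_NONE)[0][0]
    e=cv2.fitEllipse(k); p=onplane(c,e[0][0]+u-rr,e[0][1]+v-rr,.13)
    H.append(p); print(e,p)
print(np.linalg.norm(H[0]-H[1]),np.linalg.norm(H[1]-H[2]))
d=H[0]-H[2]; print('yaw',np.degrees(np.arctan2(-d[0],d[1])))
t=get_calibration('top'); im=cv2.imread('pics/top0.png'); hsv=cv2.cvtColor(im,cv2.COLOR_BGR2HSV)
print(hsv[196:209,353:369,2])
```

```text
((28.257705688476562, 36.5906867980957), (66.21585083007812, 74.03755950927734), 127.35090637207031) [0.53548488 0.02241132 0.13      ]
((29.540462493896484, 30.04510498046875), (40.03631591796875, 42.86297607421875), 40.204627990722656) [ 0.56076681 -0.0390255   0.13      ]
((24.846158981323242, 24.962759017944336), (28.420133590698242, 30.648517608642578), 64.2183837890625) [ 0.57823556 -0.0982321   0.13      ]
0.06643537187543515 0.06172988675782782
yaw 19.51207326796235
[[108 107 108 108 119 134 142 149 163 159 158 162 164 164 160 157]
 [107 107 106 131 178 209 217 217 204 174 157 154 156 157 156 151]
 [105 105 137 193 221 221 219 218 218 213 177 147 140 142 144 138]
 [ 81 101 178 220 221 221 217 214 215 215 214 175 149 152 154 151]
 [ 70 120 191 222 223 222 220 216 216 218 221 196 164 160 161 162]
 [ 78 134 202 225 229 228 222 215 215 219 221 205 169 154 155 157]
 [ 75 133 203 227 230 226 219 216 213 216 218 204 166 148 148 152]
 [ 74 129 197 223 226 226 222 216 215 215 218 196 156 142 143 145]
 [ 75  90 161 218 222 221 221 219 218 219 214 173 118 134 140 141]
 [ 67  71 106 178 216 221 222 221 221 218 198 147 106 121 138 136]
 [ 60  68  77 104 160 199 211 211 204 178 136 105 106 105 126 136]
 [ 59  61  66  70  71  89 122 132 128 118 105 105 106 105 113 134]
 [ 60  62  64  63  67  70  77  97 106 105 106 106 106 104 104 123]]
```

Emit:
drive_tool --series '[0, 0, 0, -3.5, -0.6, 0, 1, 0, 0, 0, -3.5, -0.6, 0, 1, 0, 0, 0, -3.5, -0.6, 0, 1, 0, 0, 0, -3.5, -0.6, 0, 1, 0, 0, 0, -3.5, -0.6, 0, 1]'

```text
time: 2.23
ee_pos: [0.492, -0.2466, 0.2443]
eef_rot: [0.597, 0.803, -0.001, 0.0]
ft_force: [-0.4, 0.1, 0.3]
width: 0.0871
grip_force: 0.0
```

Run:
```python
from h import *
c=dict(fovy=65.45595426780328,cx=259.044546349794,cy=184.5401156685249,xyz=np.array([0.45247915,-0.03344135,0.38418841]),rotation=[-0.1311973,-0.02001304,0.14704602,0.98018581])
for u,v in((382.54,137.05),(374.85,205.96)): print(onplane(c,u,v,.13))
t=get_calibration('top'); print(onplane(t,359.7,201.4,.108))
units([*onplane(t,359.7,201.4,.108)[:2],.096],17)
```

```text
[ 0.56058674 -0.02923865  0.13      ]
[ 0.57845486 -0.08818482  0.13      ]
[ 0.49430955 -0.25693802  0.108     ]
t 2.23 pos [ 0.492  -0.2466  0.2443] yaz 16.76 tilt(tool,5deg) [-0.02   0.024  0.   ] turn -0.05 shift [-0.256 -0.014  3.708] w 0.0871 F [-0.4  0.1  0.3]
```

Emit:
drive_tool --series '[0, 0, 0, 0, 0, 2, 1, 0, 0, 0, 0, 0, 2, 1, 0, 0, 0, 0, 0, 2, 1, 0, 0, 0, 0, 0, 2, 1, 0, 0, 0, 0, 0, 2, 1]'

```text
time: 2.65
ee_pos: [0.4939, -0.2417, 0.1663]
eef_rot: [0.594, 0.805, 0.0, 0.001]
ft_force: [-0.5, 0.2, 0.6]
width: 0.0871
grip_force: 0.0
```

```bash
python3 -c "
from h import *
units([.4940,-.257,.096],17)"
```

```text
t 2.65 pos [ 0.4939 -0.2417  0.1663] yaz 17.14 tilt(tool,5deg) [ 0.014  0.008 -0.   ] turn 0.03 shift [-0.364 -0.113  1.759] w 0.0871 F [-0.5  0.2  0.6]
```

Emit:
drive_tool --series '[0, 0, 0, -0.36, -0.11, 0, 1, 0, 0, 0, -0.36, -0.11, 0, 1, 0, 0, 0, -0.36, -0.11, 0.5, 1, 0, 0, 0, -0.36, -0.11, 1, 1, 0, 0, 0, -0.36, -0.11, 1.65, 1, 0, 0, 0, -0.36, -0.11, 1.65, 1, 0, 0, 0, -0.36, -0.11, 1.65, 1, 0, 0, 0, -0.36, -0.11, 1.65, 1]'

```text
time: 3.32
ee_pos: [0.4942, -0.2572, 0.1006]
eef_rot: [0.594, 0.804, 0.0, 0.001]
ft_force: [0.6, 0.3, 0.3]
width: 0.0871
grip_force: 0.0
```

```bash
python3 -c "
from h import *
units([.4940,-.257,.100],17)
cv2.imwrite('pics/s2.png',camera('side')[:,:,::-1])
s=cv2.imread('pics/s2.png')[110:230,240:360]
cv2.imwrite('pics/s2c.png',cv2.resize(s,(600,600),interpolation=cv2.INTER_CUBIC))"
```

```text
t 3.32 pos [ 0.4942 -0.2572  0.1006] yaz 17.11 tilt(tool,5deg) [ 0.022  0.014 -0.   ] turn 0.02 shift [ 0.007 -0.004  0.016] w 0.0871 F [0.6 0.3 0.3]
```

View pics/s2c.png

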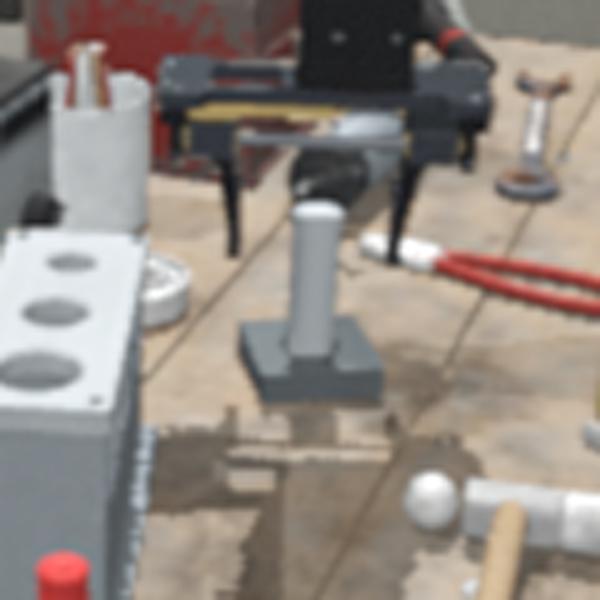

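The rod stands between the open fingers, with the tips at crop (233,255) and (395,265) and the rod at (318,260). Closing now.

Emit:
drive_tool --series '[0, 0, 0, 0, 0, 0, -1, 0, 0, 0, 0, 0, 0, -1, 0, 0, 0, 0, 0, 0, -1, 0, 0, 0, 0, 0, 0, -1, 0, 0, 0, 0, 0, 0, -1, 0, 0, 0, 0, 0, 0, -1, 0, 0, 0, 0, 0, 0, -1, 0, 0, 0, 0, 0, 0, -1, 0, 0, 0, 0, 0, 0, -1, 0, 0, 0, 0, 0, 0, -1]' --grip_force 35

```text
time: 4.2
ee_pos: [0.4932, -0.2569, 0.0985]
eef_rot: [0.594, 0.804, -0.0, -0.0]
ft_force: [-0.1, 0.3, 0.3]
width: 0.0291
grip_force: 35.0
```

The width is 29 mm, so this is the thick rod and its final hole is the middle one. Lifting.

Emit:
drive_tool --series '[0, 0, 0, 0, 0, -0.5, -1, 0, 0, 0, 0, 0, -1, -1, 0, 0, 0, 0, 0, -1.7, -1, 0, 0, 0, 0, 0, -2.5, -1, 0, 0, 0, 0, 0, -3.3, -1, 0, 0, 0, 0, 0, -3.8, -1, 0, 0, 0, 0, 0, -3.8, -1, 0, 0, 0, 0, 0, -3.8, -1]'

```text
time: 4.87
ee_pos: [0.4932, -0.2568, 0.2503]
eef_rot: [0.594, 0.805, 0.0, 0.0]
ft_force: [-0.1, -0.2, -5.3]
width: 0.0289
grip_force: 35.0
```

```bash
python3 -c "
from h import *
units([.5427,.0320,.251],17)"
```

```text
t 4.87 pos [ 0.4932 -0.2568  0.2503] yaz 17.13 tilt(tool,5deg) [ 0.008 -0.002 -0.   ] turn 0.03 shift [ 6.535  3.308 -0.015] w 0.0289 F [-0.1 -0.2 -5.3]
```

Emit:
drive_tool --series '[0, 0, 0, 0.8, 0.4, 0, -1, 0, 0, 0, 1.6, 0.8, 0, -1, 0, 0, 0, 2.4, 1.2, 0, -1, 0, 0, 0, 3.3, 1.65, 0, -1, 0, 0, 0, 4.2, 2.1, 0, -1, 0, 0, 0, 5, 2.5, 0, -1, 0, 0, 0, 5.8, 2.9, 0, -1, 0, 0, 0, 6.3, 3.2, 0, -1, 0, 0, 0, 6.53, 3.31, 0, -1, 0, 0, 0, 6.53, 3.31, 0, -1]'

```text
time: 5.7
ee_pos: [0.542, 0.035, 0.248]
eef_rot: [0.592, 0.806, -0.001, -0.001]
ft_force: [-0.9, -0.8, -4.8]
width: 0.0292
grip_force: 35.0
```

Emit:
drive_tool --series '[0, 0, 0, 0, 0, 0, -1, 0, 0, 0, 0, 0, 0, -1]'

```text
time: 5.87
ee_pos: [0.5423, 0.0299, 0.2495]
eef_rot: [0.595, 0.804, -0.001, -0.0]
ft_force: [0.3, 0.0, -4.1]
width: 0.0289
grip_force: 35.0
```

```bash
python3 -c "
from h import *
units([.5427,.0320,.205],17)
cw=get_calibration('wrist')
cv2.imwrite('pics/w3.png',camera('wrist')[:,:,::-1])
cv2.imwrite('pics/s3.png',camera('side')[:,:,::-1])
P=telemetry.read_state()['ee_pos']; c=get_calibration('side')
print('foot pred side',proj(c,[P[0],P[1],P[2]-.091]),'top',proj(c,P+[0,0,.009]),'hole',proj(c,[.5427,.032,.13]))
s=cv2.imread('pics/s3.png'); print(s.shape)
u,v=map(int,proj(c,[.5427,.032,.15])); s=s[v-60:v+60,u-60:u+60]; print('crop',u-60,v-60)
cv2.imwrite('pics/s3c.png',cv2.resize(s,(600,600),interpolation=cv2.INTER_CUBIC))"
```

```text
t 5.87 pos [0.5423 0.0299 0.2495] yaz 17.0 tilt(tool,5deg) [-0.022  0.006 -0.   ] turn 0.0 shift [0.047 0.028 1.112] w 0.0289 F [ 0.3  0.  -4.1]
foot pred side [246.70456793 171.47923098] top [245.64856287 129.86825976] hole [246.56937908 183.01692621]
(384, 512, 3)
crop 186 115
```

View pics/s3c.png

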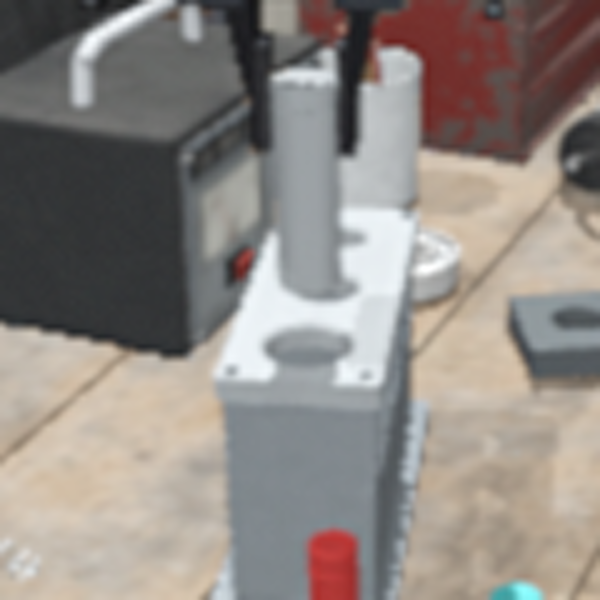

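The rod foot, at crop (310,285), sits over the wide hole at (308,347), upright and centred as predicted. Dipping.

Emit:
drive_tool --series '[0, 0, 0, 0.04, 0.03, 0.2, -1, 0, 0, 0, 0.04, 0.03, 0.4, -1, 0, 0, 0, 0.04, 0.03, 0.6, -1, 0, 0, 0, 0.04, 0.03, 0.8, -1, 0, 0, 0, 0.04, 0.03, 1.05, -1, 0, 0, 0, 0.04, 0.03, 1.3, -1, 0, 0, 0, 0.04, 0.03, 1.55, -1, 0, 0, 0, 0.04, 0.03, 1.55, -1, 0, 0, 0, 0.04, 0.03, 1.55, -1, 0, 0, 0, 0.04, 0.03, 1.55, -1]'

```text
time: 6.8
ee_pos: [0.5438, 0.0336, 0.1888]
eef_rot: [0.594, 0.804, 0.0, 0.0]
ft_force: [-0.8, -1.1, -3.3]
width: 0.0293
grip_force: 35.0
```

```bash
python3 -c "
from h import *
units([.5427,.0320,.190],17)
cv2.imwrite('pics/s4.png',camera('side')[:,:,::-1])
cw=get_calibration('wrist');cv2.imwrite('pics/w4.png',camera('wrist')[:,:,::-1])
a=cv2.imread('pics/s4.png')[115:235,186:306]; b=cv2.imread('pics/w4.png')
print('hole in wrist',proj(cw,[.5427,.032,.13]))
cv2.imwrite('pics/c4.png',np.hstack([cv2.resize(a,(384,384),interpolation=cv2.INTER_CUBIC),cv2.resize(b,(416,384))]))"
```

```text
t 6.8 pos [0.5438 0.0336 0.1888] yaz 17.11 tilt(tool,5deg) [ 0.006  0.    -0.   ] turn 0.02 shift [-0.029 -0.037 -0.029] w 0.0293 F [-0.8 -1.1 -3.3]
hole in wrist [257.15062319 211.60545406]
```

View pics/c4.png

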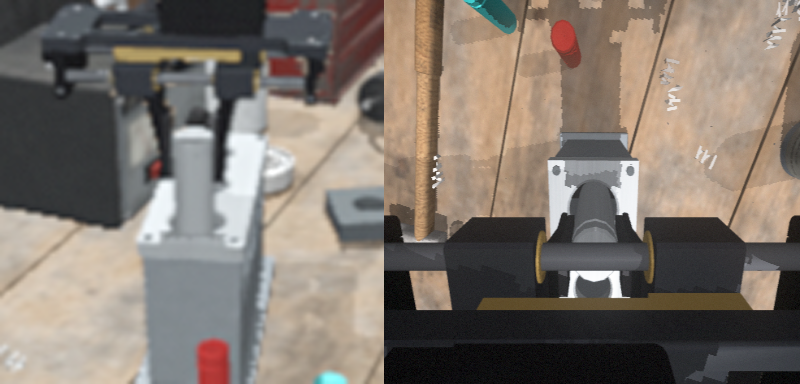

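The rod stands in the wide hole with no contact force (−3 N is its own weight), and the foot is at about z = 0.098. Next I'll draw it out and step to the middle hole.

Emit:
drive_tool --series '[0, 0, 0, 0, 0, -0.3, -1, 0, 0, 0, 0, 0, -0.7, -1, 0, 0, 0, 0, 0, -1.1, -1, 0, 0, 0, 0, 0, -1.5, -1, 0, 0, 0, 0, 0, -1.5, -1, 0, 0, 0, 0, 0, -1.5, -1, 0, 0, 0, -0.5, 0, -1.5, -1, 0, 0, 0, -1, 0, -1.5, -1, 0, 0, 0, -1.6, 0, -1.5, -1, 0, 0, 0, -1.6, 0, -1.5, -1]'

```text
time: 7.73
ee_pos: [0.5624, -0.0329, 0.2478]
eef_rot: [0.596, 0.803, -0.001, 0.001]
ft_force: [-0.5, -0.4, -4.3]
width: 0.0292
grip_force: 35.0
```

Emit:
drive_tool --series '[0, 0, 0, 0, 0, 0, -1, 0, 0, 0, 0, 0, 0, -1, 0, 0, 0, 0, 0, 0, -1]'

```text
time: 7.98
ee_pos: [0.562, -0.0264, 0.2479]
eef_rot: [0.593, 0.805, -0.0, -0.001]
ft_force: [-0.4, 0.1, -5.0]
width: 0.0292
grip_force: 35.0
```

```bash
python3 -c "
from h import *
units([.5613,-.0292,.216],17)
cv2.imwrite('pics/s5.png',camera('side')[:,:,::-1])
cw=get_calibration('wrist');cv2.imwrite('pics/w5.png',camera('wrist')[:,:,::-1])
u,v=map(int,proj(cw,[.5613,-.0292,.14]));print(u,v,telemetry.read_state()['ee_pos'],cw)
b=cv2.imread('pics/w5.png')[150:240,200:320]; a=cv2.imread('pics/s4.png')
a=cv2.imread('pics/s5.png')[115:205,206:296]
cv2.imwrite('pics/c5.png',np.hstack([cv2.resize(a,(340,340),interpolation=cv2.INTER_CUBIC),cv2.resize(b,(453,340),interpolation=cv2.INTER_CUBIC)]))"
```

```text
t 7.98 pos [ 0.562  -0.0264  0.2479] yaz 17.2 tilt(tool,5deg) [-0.01  -0.008  0.   ] turn 0.04 shift [-0.061 -0.038  0.798] w 0.0292 F [-0.4  0.1 -5. ]
257 193 [ 0.56219914 -0.02655352  0.24826188] {'fovy': 65.45595426780328, 'cx': 259.044546349794, 'cy': 184.5401156685249, 'xyz': array([0.5403572 , 0.04310155, 0.38778023]), 'rotation': array([-0.13119208, -0.0196363 ,  0.14782729,  0.9800766 ])}
```

View pics/c5.png

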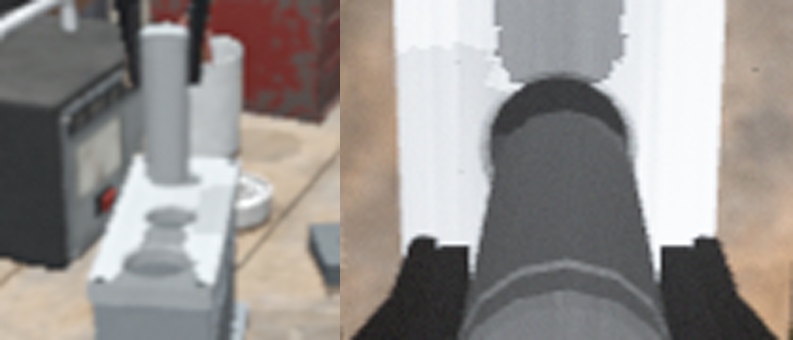

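The wrist crop shows the hole's +y rim top at (562,75) and the rod foot's near edge at (562,110). Left to right they share the column 562, so only the gauge-y offset remains to be computed.

Run:
```python
from h import *
c=get_calibration('wrist'); P=telemetry.read_state()['ee_pos']
gy=np.array([-.2907,.9568,0]); gx=np.array([.9568,.2907,0])
h=onplane(c,258.8,169.9,.13)-17e-3*gy; f=onplane(c,258.8,179.1,P[2]-.0885)-15e-3*gy
print('hole',h,'rod',f,'tcp',P,'dy,dx',(h-f)@gy,(h-f)@gx)
```

```text
hole [ 0.56189173 -0.02773126  0.13      ] rod [ 0.56158345 -0.0266155   0.15976188] tcp [ 0.56219914 -0.02655352  0.24826188] dy,dx -0.001157177935266734 -2.9385828550678148e-05
```

Emit:
drive_tool --series '[0, 0, 0, -0.03, 0, 0.2, -1, 0, 0, 0, -0.03, 0, 0.4, -1, 0, 0, 0, -0.03, 0, 0.55, -1, 0, 0, 0, -0.03, 0, 0.7, -1, 0, 0, 0, -0.03, 0, 0.85, -1, 0, 0, 0, -0.03, 0, 1, -1, 0, 0, 0, -0.03, 0, 1.2, -1, 0, 0, 0, -0.03, 0, 1.4, -1, 0, 0, 0, -0.03, 0, 1.55, -1, 0, 0, 0, -0.03, 0, 1.55, -1]'

```text
time: 8.92
ee_pos: [0.562, -0.0286, 0.1849]
eef_rot: [0.594, 0.804, -0.001, -0.001]
ft_force: [-0.2, -0.2, -4.4]
width: 0.0291
grip_force: 35.0
```

Emit:
drive_tool --series '[0, 0, 0, 0, 0, 0, -1, 0, 0, 0, 0, 0, 0, -1, 0, 0, 0, 0, 0, 0, -1]'

```text
time: 9.17
ee_pos: [0.563, -0.0288, 0.187]
eef_rot: [0.594, 0.804, 0.0, 0.0]
ft_force: [-0.3, 0.8, -4.0]
width: 0.0292
grip_force: 35.0
```

It went into the middle hole with no contact. At 29–30 mm it can't enter the 26 mm bore, so it goes through here. I'll lower it further and release.

Emit:
drive_tool --series '[0, 0, 0, 0, 0, 0.2, -1, 0, 0, 0, 0, 0, 0.4, -1, 0, 0, 0, 0, 0, 0.6, -1, 0, 0, 0, 0, 0, 0.6, -1, 0, 0, 0, 0, 0, 0.6, -1, 0, 0, 0, 0, 0, 0.6, 0.2, 0, 0, 0, 0, 0, 0.6, 0.2, 0, 0, 0, 0, 0, 0.6, 0.2, 0, 0, 0, 0, 0, 0.6, 0.2, 0, 0, 0, 0, 0, 0.6, 0.2]'

```text
time: 10.0
ee_pos: [0.5631, -0.0287, 0.163]
eef_rot: [0.594, 0.804, 0.0, 0.0]
ft_force: [0.5, 0.2, 0.1]
width: 0.0499
grip_force: 0.0
```

Emit:
drive_tool --series '[0, 0, 0, 0, 0, -1, 0.2, 0, 0, 0, 0, 0, -2, 0.2, 0, 0, 0, 0, 0, -2.5, 0.2, 0, 0, 0, 0, 0, -2.5, 0.2, 0, 0, 0, 0, 0, -2.5, 0.2, 0, 0, 0, -2.5, 0, -2.5, 0.2, 0, 0, 0, -2.5, 0, -2.5, 0.2, 0, 0, 0, -2.5, 0, -2.5, 0.2, 0, 0, 0, -2.5, 0, -2.5, 0.2, 0, 0, 0, -2.5, 0, -2.5, 0.2]'

```text
time: 10.83
ee_pos: [0.5916, -0.1254, 0.2611]
eef_rot: [0.595, 0.804, -0.001, -0.001]
ft_force: [-1.0, 0.7, -0.3]
width: 0.0524
grip_force: 0.0
```

```bash
python3 -c "
from h import *
units([.5613,-.0292,.216],17)
cw=get_calibration('wrist');cv2.imwrite('pics/w6.png',camera('wrist')[:,:,::-1])
cv2.imwrite('pics/s6.png',camera('side')[:,:,::-1])
u,v=map(int,proj(cw,[.5613,-.0292,.13]));print(u,v)
b=cv2.imread('pics/w6.png');a=cv2.imread('pics/s6.png')[130:330,180:320]
cv2.imwrite('pics/c6.png',np.hstack([cv2.resize(a,(268,384)),b]))"
```

```text
t 10.83 pos [ 0.5916 -0.1254  0.2611] yaz 16.97 tilt(tool,5deg) [-0.026 -0.004 -0.   ] turn -0.01 shift [ 2.521 -0.019  1.128] w 0.0524 F [-1.   0.7 -0.3]
258 68
```

View pics/c6.png

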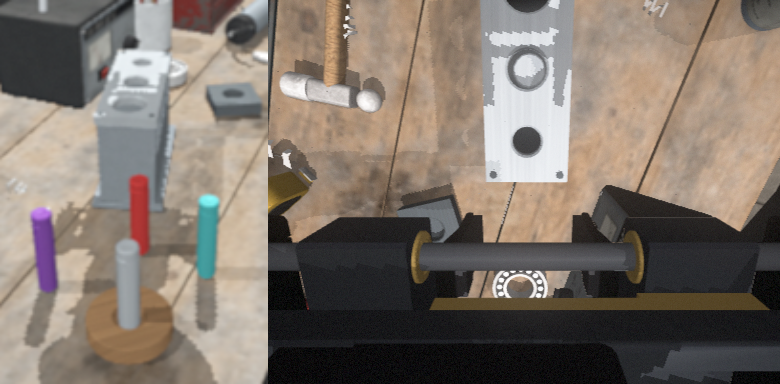

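The rod's top face shows inside and below the middle hole at (528,68), with nothing standing above the plate. The thin rod still stands upright in the round base, and the gripper is clear. Handing in.

```bash
python3 -c "
from h import *
print(r.close_job())"
```

```text
the job is handed in; nothing more can be done
None
```

I handed the job in after about 11 s: the rod from the square block is the 30 mm thick one, dipped through the wide and middle holes, then dropped into the pocket under the middle hole; I judged it too thick for the 26 mm hole from its roughly 29 mm grip width rather than trying it there, and the thin rod still stands in the round base.

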